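# Open a stuck jam jar in the ratchet bench clamp

## Task

The lid of the jam jar standing in the bench clamp is stuck. Pump the clamp's trigger until the jaws hold the jar too firmly to turn, but without squeezing the glass too hard, and twist the lid anticlockwise about a sixth of a turn so that it comes loose while the ratchet holds the jar. Then press the release so that the jaw springs all the way back, and leave the opened jar standing free in its place; disturb nothing else.

Things in the scene. Friction and masses are not known exactly. Their poses are not given: they have to be found in the camera images.
- clamp: Ratchet bench clamp on a light wooden board (130 x 330 x 18 mm) fixed to the worktop. Origin: centre of the board's underside. +y runs along the toothed steel bar, from thumb plate to end jaw (the way the jaw advances); -x points to the side where handle and trigger stick out; z up. The bar's axis is at x 0, 54 mm up. Highest parts: end jaw 66 mm, moving jaw 67 mm, thumb plate 83 mm.
- bar: Toothed steel bar that carries the moving jaw (rubber-lined V, 52 mm wide, on a spring). Its y in the clamp's frame: -3 mm fully back, grows as the jaw advances; x is 0, z 54 mm. A full stroke of the trigger gains one 7 mm tooth; the pawl holds at 4, 11, 18 ... 46 mm (start: 4 or 11). When the release is pressed a spring draws it fully back in about 1 s.
- handle_mid (a point): On the axis of the fixed wooden handle (round, 25 mm thick, parallel to the clamp's x, 78 mm long), level with the trigger's grip point.
- trigger (a joint): Trigger angle (rad): 0 let go, 0.44 squeezed to its stop; the tooth clicks in at about 0.37. Turns about an upright pin at x -32.5, y -56 mm of the clamp, its free end toward -y, to the handle; a spring returns it. Push needed 50 mm from the pin at the end of a stroke: 5 to 8.5 N while the jaw runs free; then 8 to 9.5 N + 0.85 x the force that stays on the jar.
- trigger_grip (a point): Point to push or squeeze the wooden trigger: on its centre line, 50 mm from its pin, half-way up (54 mm above the worktop). The trigger is a level bar 68 mm long, 12 mm thick, 22 mm high; let go, it slants 0.22 rad, free end away from the handle, and squeezed 0.22 rad the other way. Outer width over handle and trigger here: 67 mm let go, 46 mm squeezed. The side away from the handle is free.
- release (a joint): Release lever angle (rad): 0 up, 0.30 pressed to its stop. Beyond 0.2 both pawls are lifted and the jaw springs back; a spring lifts the lever again.
- release_pad (a point): Top centre of the ribbed steel thumb plate (24 x 26 mm) of the release lever, at the end of the bar away from the jaws. Press it straight down 10 to 11 mm, where it stops, and hold it 1 s; takes 3 to 7 N. The trigger must be let go.
- jar: Glass jam jar, 62 mm in diameter, 81 mm high with its lid, about 0.35 kg, loose, on the clamp's board. Origin: centre of its underside. The end jaw behind it is bolted in slots, up to 10 mm differently each time: feel how firmly the jar is held. Jaw force: under 4 N it turns with the lid, 7 to 14 N is firm, over 22 N is too much; a tooth adds 5.5 N, a stroke's end 4 N more, turning the lid up to 4 N.
- lid_mid (a point): Centre of the jar's ribbed steel lid, half-way up: 58 mm in diameter, 14.5 mm high. Its underside is 66.5 mm above the jar's underside. Below it the neck is 53 mm wide, the shoulder widens to 62 mm from 63 down to 55 mm above the jar's underside.
- lid (a joint): Turn of the lid on the jar (rad): 0 shut, grows anticlockwise seen from above, stop at 1.2. It takes 0.2 N m to turn. Loose beyond 0.8.
- jar_seat (a point): On the board's top: the jar's place, where its underside is centred when clamped, to within some 12 mm along y (fixed to the clamp, at x 0, y +85.5 mm).
- jam_jar: Another jam jar, closed, 65 mm wide and 97 mm high, a bystander left of the clamp. Origin at its underside.
- ramekin: Small white ramekin, 66 mm wide, 37 mm high, a bystander left of the clamp. Origin at its underside.
- cinnamon_jar: Spice jar, 41 mm wide, 105 mm high, a bystander right of the clamp. Origin at its underside.
- cutter: Fluted steel cutter ring, 70 mm wide, 33 mm high, a bystander right of the clamp. Origin at its underside.

How it is judged:
By the outcome, as a careful person would: the job done as asked, in the order asked, and still so for the second after the job is handed in, with the robot touching nothing.
It also fails if it takes over 67 s, if anything falls off the work surface, if the arm or the gripper's body presses on something with over 40 N, if the wrist force passes 120 N, or if a joint passes its speed limit or range.

## Robot

A 6-joint arm with a two-finger parallel gripper is mounted at the origin on a cart in front of the work surface, level with it; the furniture and walls round the work are solid. World frame = base frame: x ahead of the robot, y to its left, z up, the work surface at z = 0. Lengths are in m, angles in rad, forces in N, time in s.
With the tool pointing down it reaches from about 0.4 to 0.925 m from the base axis. Payload 12.5 kg.
Tool frame: the origin (TCP) lies at the very end of the fingers, on their centre line; the grasp point (between the pads) lies 19 mm behind it; z points along the fingers, y is the line along which they close (so a half turn about z gives the same grasp; the last joint's range is limited). The gripper opens to 95 mm and grips with 3 to 60 N. Pads are 20 mm wide; open, the fingers measure 119 mm over their backs; the gripper's body (75 mm by 180 mm) begins 59 mm behind the grasp point.
Start: joints at [1.167, 0.491, 1.559, -0, 1.092, -0.106], TCP at [0.183, 0.598, 0.215] pointing down, gripper open.
Joint ranges: [-3.1, 3.1], [-0.84, 2.19], [0.05, 2.79], [-1.13, 4.28], [0.06, 2.93], [-2.69, 2.69]. Speed limits (rad/s): [2.22, 2.22, 2.79, 3.14, 3.14, 3.14].

## Interface

Orientations are given as a 3x3 rotation matrix whose columns are the frame's x, y, z axes.
In Python, from rig import manip gives the robot as it stands. The module is installed in compiled form; this text tells all that it offers.
- The arm moves only by the tool servo_tool, never from a script. Its arguments are lists of equal length, an entry for each row: "offset": the shift along the tool's x, y, z in mm, a list of three; "angular": the turn, a rotation vector about the tool's x, y, z in rad, a list of three; "gripper": the closure in counts, from 0 (fully open) to 255 (shut). In form: {"offset": [[dx, dy, dz], ...], "angular": [[ax, ay, az], ...], "gripper": [gripper, ...]}. A call has 1 to 20 rows; each row is the pose to reach, as a shift and turn from the pose commanded when the call began, along the tool's axes at that moment; what a row does not reach only later rows make up. A row lasts 1/10 s, in which the tool goes at most 50 mm and 8.59 degrees, less where a joint would pass 70% of its speed; a pose out of reach is approached as far as the arm can. A call with a gripper value outside its range is refused whole. The fingers move at their own pace and stop on an object; the grip force is fixed at half the most. Time passes only in rows, so rows that repeat a pose let the fingers close. It gives the time, the measured TCP pose, the force, the opening and the grip force at its end, in the units of the state.
- manip.observe(): the state, without advancing time (a new reading comes with each control period).
- manip.read_camera(name): name is "scene" or "top" or "wrist"; returns the picture (480x640x3 uint8, blue, green, red); there is no depth.
- manip.get_calibration(name): a dict with "fx", "fy", "cx", "cy" (pixels), "k1" (the pictures are not rectified: a ray, as slopes to the right and down, at radius r is drawn at 1 + k1 r^2 times it, then the intrinsics apply), "R" (3x3) and "t" (3): a world point X has camera coordinates R X + t; the wrist camera has in their place "mount" (4x4, takes a point from camera to tool coordinates, whose origin is the TCP and whose axes are the flange's). Camera axes: x right, y down, z forward; pixel columns grow to the right and rows downward; lengths in m; the calibration is good to about 2 mm. A picture is of the moment at which its call begins: read the wrist's pose just before it. get_calibration takes no time and is no camera call.
- manip.hand_in(): hands the job in; it is judged then, once.
The state is a dict: "time": time; "q": joint angles; "dq": joint speeds; "tau": joint torques, N m; "ee_pos": TCP position; "tcp_rot": TCP orientation; "contact_force": force on the tool from outside, world axes, zero at the start; "torque": the same for the moment, N m; "opening": finger opening in m; "grasp_force": force on a finger pad.
Only numpy, scipy, OpenCV 4.12 (cv2) and the standard library are available. Lean on these libraries where they do the work, as an engineer would, in place of code of your own. Each camera call takes 0.05 s, during which the arm holds its last target. There are 200 camera calls.

## Working session

There is one attempt and no reset: what is moved stays moved. The work goes in short steps, Python scripts to look and compute and a tool call to move; the robot and the scene stay as the last step left them, time stands still between calls to the robot, and variables do not carry over. Pictures are saved under pics/ and viewed, at most 11 in all, crops included, and the job is handed in when it is done.

Besides the shell and the picture viewer there is one more tool, called as a command line: name --argument value ..., lists and objects as JSON in quotes. servo_tool: Moves the arm, as the interface text tells. Its arguments: {"type":"object","properties":{"offset":{"type":"array"},"angular":{"type":"array"},"gripper":{"type":"array"}},"required":["offset","angular","gripper"]}

```bash
mkdir -p pics; python3 - <<'E'
from rig import manip
import cv2,numpy as np
o=manip.observe()
for k in o: print(k,np.round(o[k],4).tolist())
for n in("scene","top","wrist"):
    cv2.imwrite(f"pics/{n}0.png",manip.read_camera(n)); c=manip.get_calibration(n); print(n,{k:np.round(v,4).tolist() for k,v in c.items()})
E
```

```text
time 0.0
q [1.1674, 0.4916, 1.5594, -0.0, 1.0917, -0.1056]
dq [0.0008, 0.0016, 0.0015, 0.0004, -0.0004, 0.0002]
tau [-0.0018, -61.2656, -25.8176, 0.0691, 0.0483, -0.0001]
ee_pos [0.1833, 0.5973, 0.2141]
tcp_rot [[-0.956, 0.2934, -0.0004], [0.2934, 0.956, -0.001], [0.0001, -0.0011, -1.0]]
contact_force [0.6917, 1.1826, -0.135]
torque [-0.0536, -0.009, 0.0197]
grasp_force 0.0
opening 0.095
scene {'fx': 468.648, 'fy': 468.648, 'cx': 326.4122, 'cy': 232.4753, 'k1': 0.0012, 'R': [[0.7788, -0.6272, 0.0118], [-0.3902, -0.4991, -0.7737], [0.4911, 0.598, -0.6334]], 't': [-0.4186, 0.2499, 0.9988]}
top {'fx': 575.6113, 'fy': 575.6113, 'cx': 316.0998, 'cy': 234.1169, 'k1': -0.0255, 'R': [[-0.0087, -1.0, 0.004], [-0.9904, 0.008, -0.1379], [0.1378, -0.0052, -0.9904]], 't': [-0.0125, 0.513, 1.361]}
wrist {'fx': 409.4512, 'fy': 409.4512, 'cx': 319.1798, 'cy': 234.9981, 'k1': -0.0892, 'mount': [[-0.0015, -0.9716, -0.2366, 0.0656], [1.0, -0.0014, -0.0003, -0.0004], [-0.0, -0.2366, 0.9716, -0.1699], [0.0, 0.0, 0.0, 1.0]]}
```

View pics/top0.png

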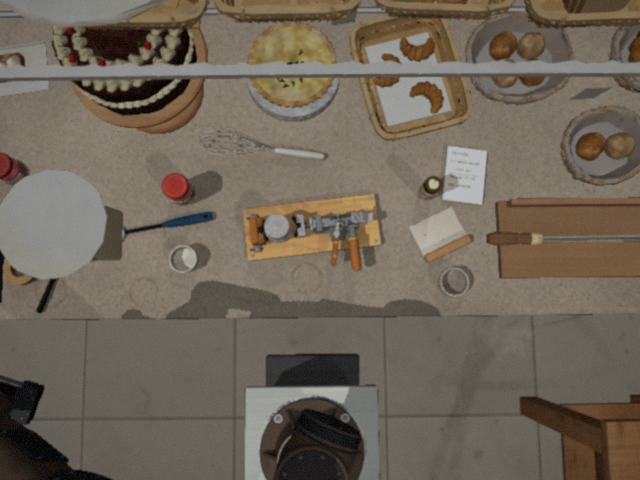

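View pics/scene0.png

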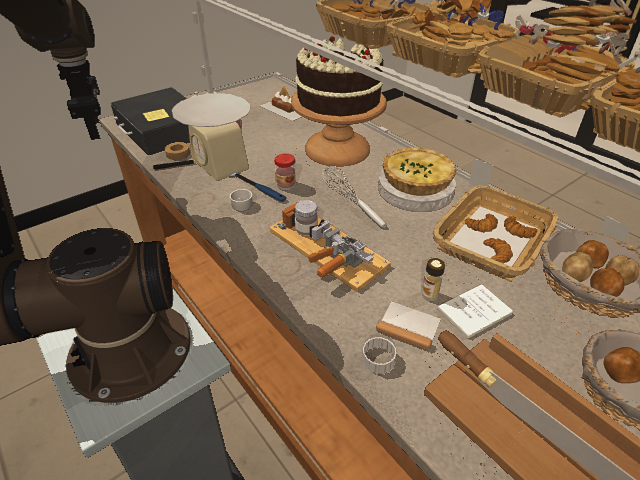

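The top view shows the clamp board with corners near (244,208), (377,194), (382,246) and (248,259). The jar lid is at (277,228), the handle end at (355,262), the trigger at (335,257) and the thumb plate at about (370,220). In the scene view the handle points at the robot and the area above the clamp is clear.

```bash
cat > h.py <<'E'
from rig import manip
import cv2,numpy as np
def ray(n,px,state=None):
    c=manip.get_calibration(n); K=np.array([[c['fx'],0,c['cx']],[0,c['fy'],c['cy']],[0,0,1]])
    p=cv2.undistortPoints(np.array(px,float).reshape(-1,1,2),K,np.array([c['k1'],0,0,0])).reshape(-1,2)
    d=np.c_[p,np.ones(len(p))]
    if n=='wrist':
        M=np.array(c['mount']); R=np.array(state['tcp_rot']); 
        return R@M[:3,3]+np.array(state['ee_pos']), d@(R@M[:3,:3]).T
    R=np.array(c['R']); return -R.T@np.array(c['t']), d@R
def plane(n,px,z,state=None):
    o,d=ray(n,px,state); return o+d*((z-o[2])/d[:,2])[:,None]
def project(n,X,state=None):
    c=manip.get_calibration(n); K=np.array([[c['fx'],0,c['cx']],[0,c['fy'],c['cy']],[0,0,1]])
    X=np.array(X,float).reshape(-1,3)
    if n=='wrist':
        M=np.array(c['mount']); R=np.array(state['tcp_rot'])@M[:3,:3]; t=np.array(state['tcp_rot'])@M[:3,3]+state['ee_pos']
        Y=(X-t)@R
    else: Y=X@np.array(c['R']).T+c['t']
    return cv2.projectPoints(Y,np.zeros(3),np.zeros(3),K,np.array([c['k1'],0,0,0]))[0].reshape(-1,2)
E
python3 - <<'E'
from h import *
im=cv2.imread('pics/top0.png'); hsv=cv2.cvtColor(im,cv2.COLOR_BGR2HSV)
m=cv2.inRange(hsv,(8,80,120),(28,255,255)); w=np.zeros_like(m); w[185:265,238:390]=m[185:265,238:390]
w=cv2.morphologyEx(w,cv2.MORPH_OPEN,np.ones((3,3)))
r=cv2.minAreaRect(cv2.findNonZero(w)); print(r)
# board edges: rows of top and bottom mask
cor=np.array([(244,208),(377,194),(382,246),(248,259)],float)
P=plane('top',cor,0.018); print(P.round(4)); print(P.mean(0), [np.linalg.norm(P[i]-P[i-1]) for i in range(4)])
print(plane('top',[(277,228)],0.081))
cv2.imwrite('pics/c.png',cv2.resize(im[180:280,230:400],None,fx=4.7,fy=4.7,interpolation=cv2.INTER_CUBIC))
E
```

```text
((311.97662353515625, 234.54550170898438), (68.97955322265625, 134.83657836914062), 83.48019409179688)
[[ 0.5819  0.1608  0.018 ]
 [ 0.6146 -0.169   0.018 ]
 [ 0.4846 -0.1782  0.018 ]
 [ 0.4553  0.1499  0.018 ]]
[ 0.53411353 -0.00913586  0.018     ] [np.float64(0.12710713392326314), np.float64(0.33140942756383257), np.float64(0.13040207998066478), np.float64(0.3294653537762987)]
[[0.52178818 0.07515671 0.081     ]]
```

View pics/c.png

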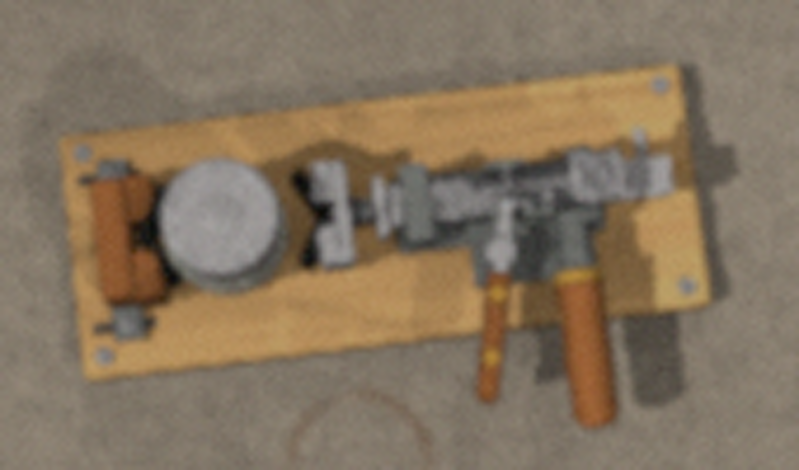

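The crop shows the clamp's +y axis running along world +y with about 0.09 rad of yaw. Trigger and handle point at the robot, the thumb plate is at crop (655,172) and the lid at (219,215). I'll move above the clamp to take a close view.

servo_tool --offset '[[0, 0, -50], [0, 0, -100], [-30, -36, -115], [-60, -72, -115], [-90, -108, -115], [-121, -144, -115], [-151, -180, -115], [-181, -216, -115], [-212, -252, -115], [-242, -289, -115], [-280, -315, -105], [-319, -342, -95], [-357, -370, -85], [-396, -398, -70], [-434, -425, -60], [-472, -452, -45], [-510, -479, -35], [-510, -479, -35], [-510, -479, -35], [-510, -479, -35]]' --angular '[[0, 0, 0], [0, 0, 0], [0, 0, -0.05], [0, 0, -0.1], [0, 0, -0.15], [0, 0, -0.2], [0, 0, -0.25], [0, 0, -0.3], [0, 0, -0.35], [0, 0, -0.39], [0, 0, -0.39], [0, 0, -0.39], [0, 0, -0.39], [0, 0, -0.39], [0, 0, -0.39], [0, 0, -0.39], [0, 0, -0.39], [0, 0, -0.39], [0, 0, -0.39], [0, 0, -0.39]]' --gripper '[0, 0, 255, 255, 255, 255, 255, 255, 255, 255, 255, 255, 255, 255, 255, 255, 255, 255, 255, 255]'

```text
time: 2.15
ee_pos: [0.5298, -0.0094, 0.2498]
tcp_rot: [[-0.996, -0.092, -0.0], [-0.092, 0.996, 0.0], [0.0, 0.0, -1.0]]
contact_force: [-0.5, -0.5, 0.6]
opening: 0.0002
grasp_force: 0.0
```

```bash
python3 - <<'E'
from h import *
import json
o=manip.observe(); s={k:np.array(o[k]).tolist() for k in o}; json.dump(s,open('s1.json','w'))
cv2.imwrite('pics/w1.png',manip.read_camera('wrist'))
print(np.round(o['ee_pos'],4),np.round(o['tcp_rot'],3),np.round(o['q'],3))
E
```

```text
[ 0.5298 -0.0094  0.2498] [[-0.996 -0.092 -0.   ]
 [-0.092  0.996  0.   ]
 [ 0.     0.    -1.   ]] [-0.143  0.319  1.744  0.     1.079 -1.806]
```

View pics/w1.png

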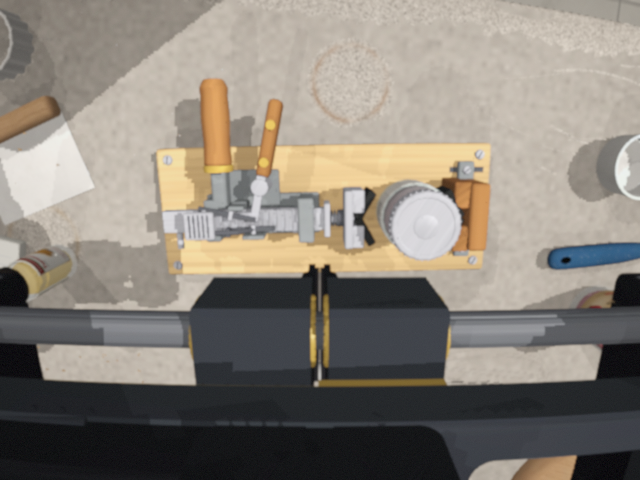

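The wrist view shows board corners at (159,149), (490,145), (481,267) and (170,274). The lid is at (425,222), the trigger runs from (260,187) to (275,102), the handle tip is at (213,82), and the ribbed thumb plate is near (197,223).

```bash
python3 - <<'E'
from h import *
import json
s=json.load(open('s1.json'))
P=plane('wrist',[(159,149),(490,145),(481,267),(170,274)],.018,s)
c=P.mean(0); y=(P[1]+P[2]-P[0]-P[3])[:2]; th=np.arctan2(-y[0],y[1]); print(c.round(4),th,[np.linalg.norm(P[i]-P[i-1]).round(4) for i in range(4)])
X=np.array([np.cos(th),np.sin(th)]);Y=np.array([-X[1],X[0]])
def cl(px,z):
    p=plane('wrist',[px],z,s)[0]; d=p[:2]-c[:2]; print(px,z,'clamp mm',(d@X*1e3).round(1),(d@Y*1e3).round(1),'world',p.round(4))
im=cv2.imread('pics/w1.png');g=cv2.medianBlur(cv2.cvtColor(im,cv2.COLOR_BGR2GRAY),5)
h=cv2.HoughCircles(g[170:280,370:480],cv2.HOUGH_GRADIENT,1,50,param1=100,param2=15,minRadius=32,maxRadius=46);print(h)
cl((425,222),.099)
for px,z in[((197,223),.083),((175,222),.083),((185,223),.083),((275,102),.065),((260,187),.065),((213,82),.0665),((218,168),.0665),((260,187),.065)]: cl(px,z)
cv2.imwrite('pics/w1c.png',cv2.resize(im[70:280,150:300],None,fx=2.8,fy=2.8,interpolation=cv2.INTER_CUBIC))
E
```

```text
[ 0.5362 -0.0036  0.018 ] 0.10907958683411176 [np.float64(0.1286), np.float64(0.3236), np.float64(0.125), np.float64(0.3255)]
[[[53.5 53.5 36.6]]]
(425, 222) 0.099 clamp mm -3.9 79.4 world [0.5237 0.075  0.099 ]
(197, 223) 0.083 clamp mm -3.1 -109.3 world [ 0.545  -0.1126  0.083 ]
(175, 222) 0.083 clamp mm -4.3 -128.2 world [ 0.5458 -0.1315  0.083 ]
(185, 223) 0.083 clamp mm -3.3 -119.6 world [ 0.5459 -0.1229  0.083 ]
(275, 102) 0.065 clamp mm -101.3 -40.9 world [ 0.44   -0.0552  0.065 ]
(260, 187) 0.065 clamp mm -30.3 -56.7 world [ 0.5123 -0.0633  0.065 ]
(213, 82) 0.0665 clamp mm -118.8 -91.7 world [ 0.4281 -0.1076  0.0665]
(218, 168) 0.0665 clamp mm -47.6 -92.0 world [ 0.4989 -0.1003  0.0665]
(260, 187) 0.065 clamp mm -30.3 -56.7 world [ 0.5123 -0.0633  0.065 ]
```

View pics/w1c.png

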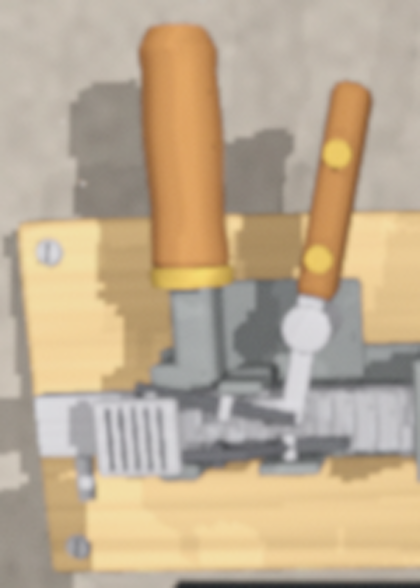

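The crop shows the ribbed thumb plate at about wrist pixel (199,226), the trigger pin at (259,187), and the trigger let go with its outer side free. I'll go down beside it.

servo_tool --offset '[[40, -1, 0], [83, -2, 20], [83, -2, 70], [83, -2, 120], [83, -2, 170], [83, -2, 202], [83, -2, 202], [83, -2, 202]]' --angular '[[0, 0, -0.011], [0, 0, -0.011], [0, 0, -0.011], [0, 0, -0.011], [0, 0, -0.011], [0, 0, -0.011], [0, 0, -0.011], [0, 0, -0.011]]' --gripper '[255, 255, 255, 255, 255, 255, 255, 255]'

```text
time: 3.0
ee_pos: [0.4481, -0.0191, 0.0485]
tcp_rot: [[-0.995, -0.104, -0.0], [-0.104, 0.995, 0.0], [0.0, 0.0, -1.0]]
contact_force: [-0.1, -0.6, 0.2]
opening: 0.0004
grasp_force: 0.0
```

servo_tool --offset '[[0, -7, 0], [0, -14, 0], [0, -14, 0]]' --angular '[[0, 0, 0], [0, 0, 0], [0, 0, 0]]' --gripper '[255, 255, 255]'

```text
time: 3.3
ee_pos: [0.4502, -0.0346, 0.0489]
tcp_rot: [[-0.995, -0.102, 0.003], [-0.102, 0.995, -0.001], [-0.003, -0.001, -1.0]]
contact_force: [-0.4, -0.4, -0.4]
opening: 0.0004
grasp_force: 0.0
```

servo_tool --offset '[[0, -5, 0], [0, -10, 0], [0, -10, 0]]' --angular '[[0, 0, 0], [0, 0, 0], [0, 0, 0]]' --gripper '[255, 255, 255]'

```text
time: 3.6
ee_pos: [0.4503, -0.044, 0.0478]
tcp_rot: [[-0.995, -0.102, -0.0], [-0.102, 0.995, 0.0], [0.0, 0.0, -1.0]]
contact_force: [-0.3, 2.5, 3.0]
opening: 0.0002
grasp_force: 1.3
```

```bash
python3 - <<'E'
from h import *
import json
o=manip.observe(); s={k:np.array(o[k]).tolist() for k in o}; json.dump(s,open('s2.json','w'))
cv2.imwrite('pics/w2.png',manip.read_camera('wrist'))
E
```

```text
(no output)
```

View pics/w2.png

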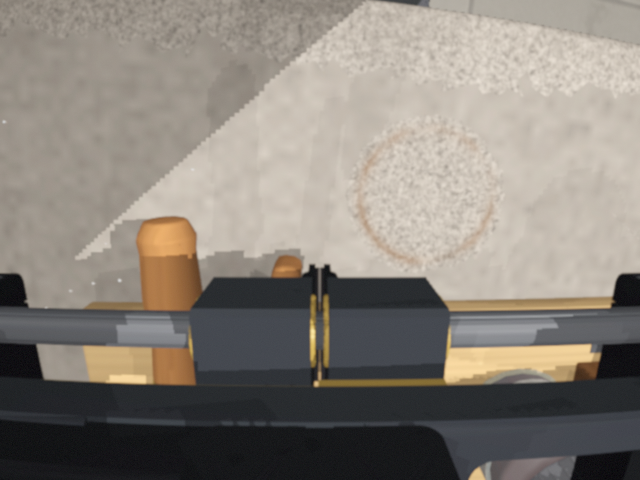

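The trigger tip shows at (288,265) and the finger is touching its outer side. I'll do the first stroke in steps and watch the force.

servo_tool --offset '[[0, -4, 0], [0, -8, 0], [0, -12, 0], [0, -16, 0], [0, -16, 0]]' --angular '[[0, 0, 0], [0, 0, 0], [0, 0, 0], [0, 0, 0], [0, 0, 0]]' --gripper '[255, 255, 255, 255, 255]'

```text
time: 4.15
ee_pos: [0.4509, -0.0594, 0.0473]
tcp_rot: [[-0.995, -0.103, -0.003], [-0.103, 0.995, 0.001], [0.003, 0.001, -1.0]]
contact_force: [-4.8, 4.2, 1.0]
opening: 0.0006
grasp_force: 2.5
```

servo_tool --offset '[[0, -2, 0], [0, -4, 0], [0, -4, 0]]' --angular '[[0, 0, 0], [0, 0, 0], [0, 0, 0]]' --gripper '[255, 255, 255]'

```text
time: 4.45
ee_pos: [0.4513, -0.0631, 0.0473]
tcp_rot: [[-0.995, -0.103, -0.003], [-0.103, 0.995, 0.001], [0.003, 0.001, -1.0]]
contact_force: [-3.9, 5.4, 1.0]
opening: 0.0004
grasp_force: 3.1
```

servo_tool --offset '[[0, -1, 0], [0, -2, 0], [0, -2, 0]]' --angular '[[0, 0, 0], [0, 0, 0], [0, 0, 0]]' --gripper '[255, 255, 255]'

```text
time: 4.75
ee_pos: [0.4515, -0.065, 0.0473]
tcp_rot: [[-0.995, -0.103, -0.003], [-0.103, 0.995, 0.001], [0.003, 0.001, -1.0]]
contact_force: [-3.3, 5.1, 1.4]
opening: 0.0002
grasp_force: 3.6
```

servo_tool --offset '[[0, -1, 0], [0, -1, 0]]' --angular '[[0, 0, 0], [0, 0, 0]]' --gripper '[255, 255]'

```text
time: 4.95
ee_pos: [0.4517, -0.066, 0.0473]
tcp_rot: [[-0.995, -0.103, -0.003], [-0.103, 0.995, 0.001], [0.003, 0.001, -1.0]]
contact_force: [-3.8, 5.2, 1.6]
opening: 0.0005
grasp_force: 3.4
```

servo_tool --offset '[[0, -1.5, 0], [0, -1.5, 0]]' --angular '[[0, 0, 0], [0, 0, 0]]' --gripper '[255, 255]'

```text
time: 5.15
ee_pos: [0.4517, -0.0671, 0.0472]
tcp_rot: [[-0.995, -0.103, -0.003], [-0.103, 0.995, 0.002], [0.003, 0.002, -1.0]]
contact_force: [-2.4, 11.4, 1.4]
opening: 0.0005
grasp_force: 5.7
```

servo_tool --offset '[[0, -1.5, 0], [0, -1.5, 0]]' --angular '[[0, 0, 0], [0, 0, 0]]' --gripper '[255, 255]'

```text
time: 5.35
ee_pos: [0.4517, -0.0677, 0.0472]
tcp_rot: [[-0.995, -0.103, -0.003], [-0.103, 0.995, 0.003], [0.003, 0.003, -1.0]]
contact_force: [-0.3, 22.5, 2.9]
opening: 0.0006
grasp_force: 10.7
```

servo_tool --offset '[[0, -1, 0], [0, -1, 0]]' --angular '[[0, 0, 0], [0, 0, 0]]' --gripper '[255, 255]'

```text
time: 5.55
ee_pos: [0.4517, -0.068, 0.0472]
tcp_rot: [[-0.995, -0.103, -0.004], [-0.103, 0.995, 0.003], [0.003, 0.004, -1.0]]
contact_force: [1.1, 29.7, 2.6]
opening: 0.0005
grasp_force: 14.0
```

servo_tool --offset '[[0, 10, 0], [0, 20, 0], [0, 29, 0], [0, 29, 0], [0, 29, 0], [0, 22, 0], [0, 15, 0], [0, 9, 0], [0, 5, 0], [0, 4, 0], [0, 4, 0], [0, 4, 0]]' --angular '[[0, 0, 0], [0, 0, 0], [0, 0, 0], [0, 0, 0], [0, 0, 0], [0, 0, 0], [0, 0, 0], [0, 0, 0], [0, 0, 0], [0, 0, 0], [0, 0, 0], [0, 0, 0]]' --gripper '[255, 255, 255, 255, 255, 255, 255, 255, 255, 255, 255, 255]'

```text
time: 6.75
ee_pos: [0.4512, -0.0663, 0.0473]
tcp_rot: [[-0.995, -0.103, -0.003], [-0.103, 0.995, 0.001], [0.003, 0.002, -1.0]]
contact_force: [-5.3, 7.5, -0.3]
opening: 0.0002
grasp_force: 4.0
```

```bash
python3 - <<'E'
from h import *
a=cv2.imread('pics/scene0.png'); b=manip.read_camera('scene')
cv2.imwrite('pics/s2.png',b)
cv2.imwrite('pics/s2c.png',np.hstack([cv2.resize(i[190:295,260:400],None,fx=2.8,fy=2.8,interpolation=cv2.INTER_CUBIC) for i in(a,b)]))
print(manip.observe()['contact_force'])
E
```

```text
[-4.14295591  6.48504097  0.57433998]
```

View pics/s2c.png

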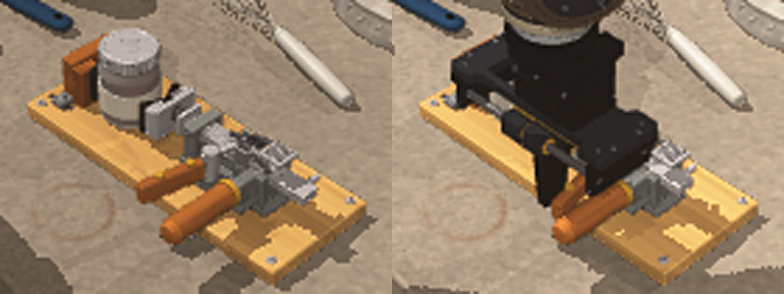

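The comparison shows the bar's tail has shifted into the clamp, so the teeth are gaining. The jar is hidden behind the gripper. I'll continue with more strokes.

servo_tool --offset '[[0, 10, 0], [0, 20, 0], [0, 25, 0], [0, 25, 0], [0, 25, 0], [0, 18, 0], [0, 11, 0], [0, 5, 0], [0, 1, 0], [0, 0, 0], [0, 0, 0], [0, 0, 0]]' --angular '[[0, 0, 0], [0, 0, 0], [0, 0, 0], [0, 0, 0], [0, 0, 0], [0, 0, 0], [0, 0, 0], [0, 0, 0], [0, 0, 0], [0, 0, 0], [0, 0, 0], [0, 0, 0]]' --gripper '[255, 255, 255, 255, 255, 255, 255, 255, 255, 255, 255, 255]'

```text
time: 8.0
ee_pos: [0.4508, -0.0658, 0.0473]
tcp_rot: [[-0.995, -0.103, -0.004], [-0.103, 0.995, 0.002], [0.004, 0.002, -1.0]]
contact_force: [-5.1, 10.5, 2.9]
opening: 0.0003
grasp_force: 5.8
```

servo_tool --offset '[[0, 10, 0], [0, 20, 0], [0, 25, 0], [0, 25, 0], [0, 25, 0], [0, 18, 0], [0, 11, 0], [0, 5, 0], [0, 1, 0], [0, 0, 0], [0, 0, 0], [0, 0, 0]]' --angular '[[0, 0, 0], [0, 0, 0], [0, 0, 0], [0, 0, 0], [0, 0, 0], [0, 0, 0], [0, 0, 0], [0, 0, 0], [0, 0, 0], [0, 0, 0], [0, 0, 0], [0, 0, 0]]' --gripper '[255, 255, 255, 255, 255, 255, 255, 255, 255, 255, 255, 255]'

```text
time: 9.2
ee_pos: [0.4502, -0.0653, 0.0472]
tcp_rot: [[-0.995, -0.103, -0.006], [-0.103, 0.995, 0.003], [0.005, 0.003, -1.0]]
contact_force: [-6.4, 14.3, 4.4]
opening: 0.0004
grasp_force: 8.6
```

servo_tool --offset '[[0, -1, 0], [0, -1, 0], [0, 10, 0], [0, 25, 0], [0, 27, 0], [0, 27, -50], [0, 27, -100], [0, 35, -140], [-30, 70, -153], [-60, 105, -153], [-88, 136, -153], [-88, 136, -153], [-88, 136, -153], [-88, 136, -153]]' --angular '[[0, 0, 0], [0, 0, 0], [0, 0, 0], [0, 0, 0], [0, 0, 0], [0, 0, 0], [0, 0, 0.05], [0, 0, 0.15], [0, 0, 0.27], [0, 0, 0.39], [0, 0, 0.5], [0, 0, 0.5], [0, 0, 0.5], [0, 0, 0.5]]' --gripper '[255, 255, 255, 255, 255, 255, 0, 0, 0, 0, 0, 0, 0, 0]'

```text
time: 10.6
ee_pos: [0.5259, 0.077, 0.2005]
tcp_rot: [[-0.922, 0.386, -0.001], [0.386, 0.922, -0.0], [0.0, -0.0, -1.0]]
contact_force: [0.3, -0.7, 0.4]
opening: 0.0591
grasp_force: 0.0
```

```bash
python3 - <<'E'
from h import *
import json
o=manip.observe(); s={k:np.array(o[k]).tolist() for k in o}; json.dump(s,open('s3.json','w'))
im=manip.read_camera('wrist');cv2.imwrite('pics/w3.png',im)
t=manip.read_camera('top');cv2.imwrite('pics/t3.png',t)
print(np.round(o['ee_pos'],4),np.round(o['tcp_rot'],3).tolist(),np.round(o['q'],3))
g=cv2.medianBlur(cv2.cvtColor(im,cv2.COLOR_BGR2GRAY),5)
h=cv2.HoughCircles(g,cv2.HOUGH_GRADIENT,1,60,param1=100,param2=25,minRadius=40,maxRadius=60);print(h)
print(project('wrist',[[.524,.078,.099]],s))
if h is not None: print(plane('wrist',h[0,:,:2],.099,s))
E
```

```text
[0.5259 0.077  0.2005] [[-0.922, 0.386, -0.001], [0.386, 0.922, -0.0], [0.0, -0.0, -1.0]] [ 0.021  0.375  1.804 -0.     0.963 -1.153]
[[[322.5 232.5  40.5]
  [547.5  28.5  42.2]]]
[[320.19561767 231.22639323]]
[[0.52542946 0.0791025  0.099     ]
 [0.45739545 0.26372754 0.099     ]]
```

View pics/w3.png

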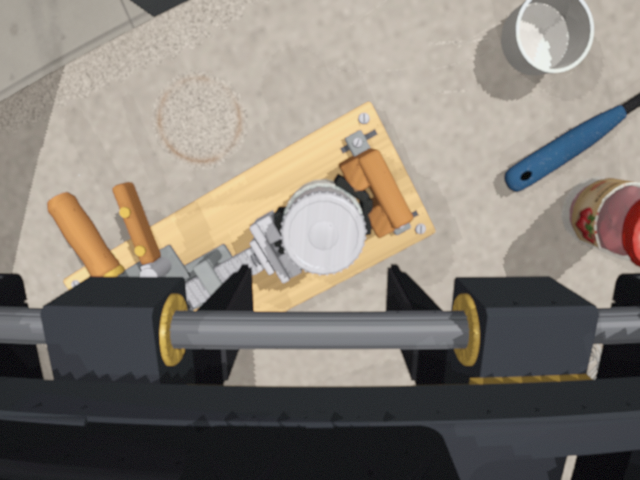

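The jar sits clamped between both jaws with the lid centred at about (323,231). I'll go down over the lid and close on it.

servo_tool --offset '[[1, 2, 0], [1, 2, 20], [1, 2, 50], [1, 2, 80], [1, 2, 105], [1, 2, 120], [1, 2, 120]]' --angular '[[0, 0, 0], [0, 0, 0], [0, 0, 0], [0, 0, 0], [0, 0, 0], [0, 0, 0], [0, 0, 0]]' --gripper '[0, 0, 0, 0, 0, 0, 0]'

```text
time: 11.4
ee_pos: [0.5252, 0.0797, 0.0791]
tcp_rot: [[-0.922, 0.387, -0.003], [0.387, 0.922, -0.0], [0.003, -0.001, -1.0]]
contact_force: [-0.5, -0.7, 1.2]
opening: 0.0952
grasp_force: 0.0
```

```bash
python3 - <<'E'
from h import *
o=manip.observe()
im=manip.read_camera('wrist');cv2.imwrite('pics/w4.png',im)
print(o['contact_force'],o['opening'],o['ee_pos'])
print(project('wrist',[[.5254,.079,.099]],o))
E
```

```text
[-0.51977394 -0.7219798   1.17769779] 0.0951725221331701 [0.52516771 0.07974938 0.07905977]
[[318.70229886 307.45780175]]
```

View pics/w4.png

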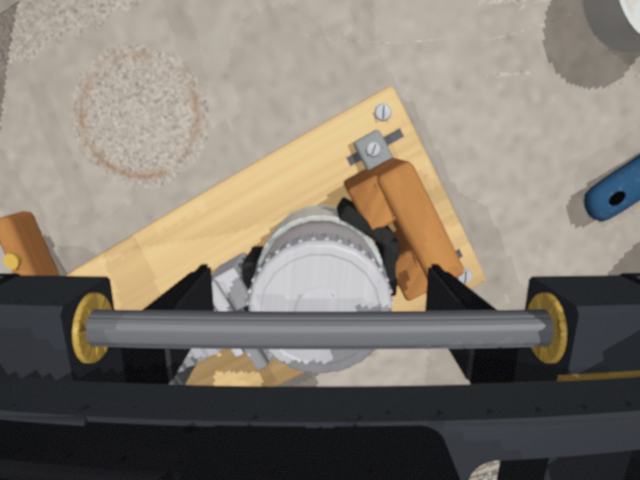

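The lid spans columns 250–391 with its centre at about (320,306). That matches the prediction to about 1 mm, so I'll close.

servo_tool --offset '[[0, 0, -1], [0, 0, -1], [0, 0, -1], [0, 0, -1], [0, 0, -1], [0, 0, -1], [0, 0, -1]]' --angular '[[0, 0, 0], [0, 0, 0], [0, 0, 0], [0, 0, 0], [0, 0, 0], [0, 0, 0], [0, 0, 0]]' --gripper '[60, 90, 120, 150, 150, 150, 150]'

```text
time: 12.15
ee_pos: [0.526, 0.0798, 0.0819]
tcp_rot: [[-0.922, 0.386, -0.0], [0.386, 0.922, -0.0], [-0.0, -0.0, -1.0]]
contact_force: [-2.0, -4.6, 4.5]
opening: 0.0571
grasp_force: 30.0
```

servo_tool --offset '[[0, -0.7, -0.5], [0, -0.7, -0.5]]' --angular '[[0, 0, 0], [0, 0, 0]]' --gripper '[150, 150]'

```text
time: 12.35
ee_pos: [0.526, 0.0797, 0.0819]
tcp_rot: [[-0.922, 0.387, 0.0], [0.387, 0.922, 0.0], [-0.0, 0.0, -1.0]]
contact_force: [1.3, 1.2, -2.8]
opening: 0.0575
grasp_force: 30.0
```

servo_tool --offset '[[0, 0, 0], [0, 0, 0], [0, 0, 0]]' --angular '[[0, 0, -0.06], [0, 0, -0.12], [0, 0, -0.12]]' --gripper '[150, 150, 150]'

```text
time: 12.65
ee_pos: [0.5259, 0.0796, 0.0819]
tcp_rot: [[-0.962, 0.272, -0.0], [0.272, 0.962, 0.0], [0.0, 0.0, -1.0]]
contact_force: [1.1, 1.0, -4.0]
opening: 0.0572
grasp_force: 30.0
```

```bash
python3 - <<'E'
from rig import manip
o=manip.observe()
print(o['contact_force'],o['torque'],o['q'][5],o['ee_pos'])
E
```

```text
[ 1.12716522  1.01758115 -4.04302452] [ 0.09511116 -0.23945332  0.21329594] -1.2692433321871055 [0.52591145 0.07962357 0.08191845]
```

servo_tool --offset '[[0, 0, 0.3], [0, 0, 0.3], [0, 0, 0.3], [0, 0, 0.3], [0, 0, 0.3], [0, 0, 0.3], [0, 0, 0.3]]' --angular '[[0, 0, -0.08], [0, 0, -0.16], [0, 0, -0.24], [0, 0, -0.32], [0, 0, -0.4], [0, 0, -0.46], [0, 0, -0.46]]' --gripper '[150, 150, 150, 150, 150, 150, 150]'

```text
time: 13.35
ee_pos: [0.5259, 0.0792, 0.0819]
tcp_rot: [[-0.983, -0.182, 0.0], [-0.182, 0.983, -0.0], [-0.0, -0.0, -1.0]]
contact_force: [0.4, -3.8, -1.4]
opening: 0.0573
grasp_force: 30.0
```

servo_tool --offset '[[0, 0, 0], [0, 0, 0], [0, 0, 0], [0, 0, 0], [0, 0, 0], [0, 0, 0], [0, 0, 0]]' --angular '[[0, 0, -0.08], [0, 0, -0.16], [0, 0, -0.24], [0, 0, -0.32], [0, 0, -0.4], [0, 0, -0.46], [0, 0, -0.46]]' --gripper '[150, 150, 150, 150, 150, 150, 150]'

```text
time: 14.05
ee_pos: [0.5261, 0.0789, 0.0819]
tcp_rot: [[-0.801, -0.599, 0.001], [-0.599, 0.801, -0.001], [-0.0, -0.001, -1.0]]
contact_force: [0.9, -6.7, -0.4]
opening: 0.0575
grasp_force: 30.0
```

```bash
python3 - <<'E'
from h import *
o=manip.observe()
print(o['contact_force'],o['torque'],o['q'][5],o['ee_pos'])
E
```

```text
[ 0.93795989 -6.65715418 -0.36869941] [-1.25428523 -0.16903238  0.16446655] -2.187162989168857 [0.52612116 0.07890175 0.0819098 ]
```

servo_tool --offset '[[0, 0, 0], [0, 0, 0], [0, 0, 0], [0, 0, 0], [0, 0, -30], [0, 0, -60], [20, -35, -60], [45, -75, -60], [70, -115, -60], [98, -164, -50], [98, -164, -30], [98, -164, -21], [98, -164, -21]]' --angular '[[0, 0, 0], [0, 0, 0], [0, 0, 0], [0, 0, 0], [0, 0, 0], [0, 0, 0], [0, 0, 0.1], [0, 0, 0.22], [0, 0, 0.34], [0, 0, 0.46], [0, 0, 0.54], [0, 0, 0.54], [0, 0, 0.54]]' --gripper '[30, 30, 30, 30, 30, 30, 255, 255, 255, 255, 255, 255, 255]'

```text
time: 15.35
ee_pos: [0.545, -0.1098, 0.1017]
tcp_rot: [[-0.994, -0.105, -0.003], [-0.105, 0.994, 0.001], [0.003, 0.001, -1.0]]
contact_force: [0.1, -0.5, 0.5]
opening: 0.0333
grasp_force: 0.0
```

```bash
python3 - <<'E'
from h import *
import json
im=manip.read_camera('top')
cv2.imwrite('pics/t5.png',im)
o=manip.observe(); print(o['ee_pos'],o['contact_force'],o['opening'])
b=manip.read_camera('scene')
cv2.imwrite('pics/s5.png',cv2.resize(b[190:295,260:400],None,fx=5,fy=5,interpolation=cv2.INTER_CUBIC))
E
```

```text
[ 0.54546849 -0.10951492  0.10257764] [ 0.699637   -0.20390025  0.38741526] 0.02964799873759284
```

View pics/s5.png

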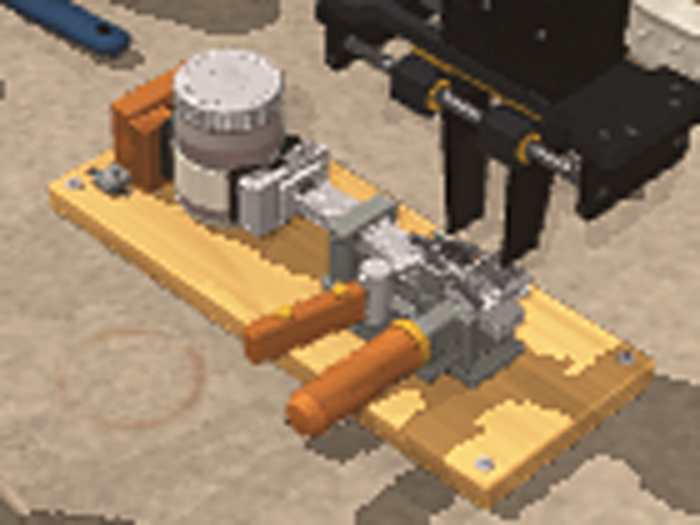

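The scene view shows the jar clamped, the lid raised slightly, the trigger let go and the fingers closing above the thumb plate. I'll press gently and feel for the plate.

servo_tool --offset '[[0, 0, 0], [0, 0, 0], [0, 0, 0], [0, 0, 8], [0, 0, 15], [0, 0, 15]]' --angular '[[0, 0, 0], [0, 0, 0], [0, 0, 0], [0, 0, 0], [0, 0, 0], [0, 0, 0]]' --gripper '[255, 255, 255, 255, 255, 255]'

```text
time: 16.05
ee_pos: [0.5452, -0.1103, 0.0866]
tcp_rot: [[-0.995, -0.103, -0.002], [-0.103, 0.995, 0.001], [0.002, 0.001, -1.0]]
contact_force: [0.0, -0.0, -0.4]
opening: 0.0003
grasp_force: 0.0
```

servo_tool --offset '[[0, 0, 4], [0, 0, 8], [0, 0, 8]]' --angular '[[0, 0, 0], [0, 0, 0], [0, 0, 0]]' --gripper '[255, 255, 255]'

```text
time: 16.35
ee_pos: [0.5459, -0.1109, 0.0797]
tcp_rot: [[-0.995, -0.103, 0.0], [-0.103, 0.995, -0.0], [-0.0, -0.0, -1.0]]
contact_force: [0.4, -1.7, 4.0]
opening: 0.0004
grasp_force: 1.9
```

servo_tool --offset '[[0, 0, 2], [0, 0, 4], [0, 0, 4]]' --angular '[[0, 0, 0], [0, 0, 0], [0, 0, 0]]' --gripper '[255, 255, 255]'

```text
time: 16.65
ee_pos: [0.5462, -0.1115, 0.0765]
tcp_rot: [[-0.995, -0.103, 0.001], [-0.103, 0.995, -0.001], [-0.001, -0.002, -1.0]]
contact_force: [-2.4, -7.5, 8.5]
opening: 0.0003
grasp_force: 4.5
```

servo_tool --offset '[[0, 0, 2], [0, 0, 4], [0, 0, 4]]' --angular '[[0, 0, 0], [0, 0, 0], [0, 0, 0]]' --gripper '[255, 255, 255]'

```text
time: 16.95
ee_pos: [0.5463, -0.1112, 0.0722]
tcp_rot: [[-0.995, -0.103, 0.002], [-0.103, 0.995, -0.001], [-0.001, -0.001, -1.0]]
contact_force: [0.9, -4.6, 2.7]
opening: 0.0003
grasp_force: 2.5
```

servo_tool --offset '[[0, 0, 1], [0, 0, 1], [0, 0, 1], [0, 0, 1], [0, 0, 1], [0, 0, 1], [0, 0, 1], [0, 0, 1], [0, 0, 1], [0, 0, 1], [0, 0, 1], [0, 0, 1]]' --angular '[[0, 0, 0], [0, 0, 0], [0, 0, 0], [0, 0, 0], [0, 0, 0], [0, 0, 0], [0, 0, 0], [0, 0, 0], [0, 0, 0], [0, 0, 0], [0, 0, 0], [0, 0, 0]]' --gripper '[255, 255, 255, 255, 255, 255, 255, 255, 255, 255, 255, 255]'

```text
time: 18.15
ee_pos: [0.5463, -0.111, 0.0712]
tcp_rot: [[-0.995, -0.103, 0.001], [-0.103, 0.995, -0.001], [-0.001, -0.001, -1.0]]
contact_force: [-0.2, -5.6, 3.3]
opening: 0.0004
grasp_force: 2.6
```

servo_tool --offset '[[0, 0, -10], [0, 0, -50], [0, 0, -100], [20, 0, -130], [60, 0, -150], [60, 0, -150], [60, 0, -150]]' --angular '[[0, 0, 0], [0, 0, 0], [0, 0, 0], [0, 0, 0], [0, 0, 0], [0, 0, 0], [0, 0, 0]]' --gripper '[255, 255, 255, 255, 255, 255, 255]'

```text
time: 18.85
ee_pos: [0.4858, -0.1165, 0.2218]
tcp_rot: [[-0.995, -0.102, 0.001], [-0.102, 0.995, -0.0], [-0.001, -0.0, -1.0]]
contact_force: [0.3, -0.2, 1.0]
opening: 0.0003
grasp_force: 0.0
```

```bash
python3 - <<'E'
from h import *
o=manip.observe(); print(o['ee_pos'],o['contact_force'],o['time'])
b=manip.read_camera('scene')
im=manip.read_camera('wrist'); cv2.imwrite('pics/w6.png',im)
c=cv2.resize(b[190:295,260:400],None,fx=2.6,fy=2.6,interpolation=cv2.INTER_CUBIC)
d=cv2.resize(im,(c.shape[0]*640//480,c.shape[0]))
cv2.imwrite('pics/s6.png',np.hstack([c,d]))
E
```

```text
[ 0.48583013 -0.11651161  0.22182063] [ 0.31063105 -0.15187107  0.9725976 ] 18.85
```

View pics/s6.png

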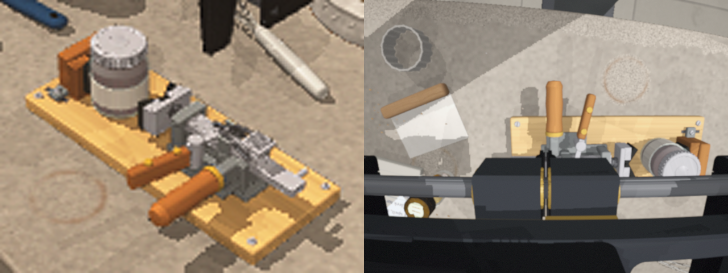

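The jaw is clear of the jar, and the bar's tail sticks out further than at the start. The jar stands on the board with its lid on, and the arm touches nothing.

```bash
python3 -c "
from rig import manip
print(manip.hand_in())"
```

```text
the job is handed in; nothing more can be done
None
```

I handed the job in: the jar was clamped at roughly 8–9 N (estimated from the trigger force), the lid was turned about 1.04 rad anticlockwise, and pressing the release sprang the jaw back, leaving the jar standing free. The lid coming loose is judged only from the 0.21 N m I felt early in the twist, because I never compared the jar's own rotation before and after.

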